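# Complete the second set in the caddy and hold it up level

## Task

Complete the empty pocket of the carrying caddy like the full one: stand the loose drum in it, lay the loose grey ring flat and centred on the drum's lid, and seat the loose small ball in the ring, in that order, while the caddy stands on the table. Then take the caddy by its central wooden grip, lift it about ten centimetres clear of the table without spilling either set, and finish while still holding it there, steady and level in the air. Do not knock over or shift the flat tin, the carton or the mug.

Things in the scene. Friction and masses are not known exactly. Their poses are not given: they have to be found in the camera images.
- caddy: Loose grey caddy, about 0.3 to 0.5 kg empty; origin at the centre of its underside, z up. Base 88 x 264 x 5 mm (x, y, z), a square pocket near each end (72 x 72 mm inside, centres at y = +88 and -88 mm), walls 4 mm thick, 25 mm high from the underside, and a wooden grip on two posts in the middle. It lies roughly left-right; the full pocket is at its +y (left) end, the empty one at -y (right).
- caddy_grip (a point): Centre of the caddy's wooden grip, 117 mm above the caddy's underside: a block 18 mm thick along the caddy's x, 46 mm long along its y, 34 mm high (100 to 134 mm above the underside). Pinch it across the 18 mm. Axes as the caddy's. While the caddy stands on the table this point is 117 mm above the table; about 217 mm when lifted as asked.
- pocket_empty (a point): Centre of the floor of the empty pocket (caddy y = -88 mm, 5 mm above its underside). Axes as the caddy's.
- pocket_full (a point): Centre of the floor of the full pocket (caddy y = +88 mm, 5 mm above its underside), which holds a finished set: drum, ring, ball. Axes as the caddy's.
- drum2_center (a point): Loose white paper drum with a fixed lid, standing upright on the table, to be put in the empty pocket; this point is its centre, half-way up, z axis up. 57 mm high; body 60 mm diameter, lid 64 mm diameter from 40 to 57 mm above its underside, top flat; 55 g. Grasp it from above across the lid, which stays above the pocket's walls.
- ring2_center (a point): Loose grey plastic ring lying flat on the table, the second part of the set; outer diameter 60 mm, hole 42 mm, 14 mm high, 30 g, both faces alike; this point is its centre, 7 mm above its underside, z axis up.
- ball2_center (a point): Loose small foam football on the table, the third part of the set; 62 mm diameter, slightly flattened below, 30 g; this point is its centre, about 30 mm above the table. Seated in the ring its centre lies about 31 mm above the ring's centre (its underside dips into the hole).
- drum1_center (a point): Centre of the like drum already in the full pocket (same sizes as the loose one).
- ring1_center (a point): Centre of the like ring lying on that drum.
- ball1_center (a point): Centre of the like ball seated in that ring; its top is about 131 mm above the caddy's underside.
- tin: Bystander: flat red box-shaped tin, 67 x 96 x 24 mm, origin at the centre of its underside. Leave it alone.
- carton: Bystander: blue printed carton, 61 x 73 x 88 mm, origin at the centre of its underside. Leave it alone.
- mug: Bystander: white mug with handle, 81 x 116 x 95 mm, origin at its underside. Leave it alone.
Things that resemble listed ones, but are neither listed nor needed, are in the scene too. What is shaped like the part that bears drum2_center but yellow is not meant. What is shaped like the part that bears ball2_center but yellow is not meant.

How it is judged:
On the way, in this order (a step that is already met when the one before it is completed fails the run):
1. the drum stands in the empty pocket, let go, the caddy on the table (horizontal distance between drum2_center and pocket_empty below 0.011 m and z of drum2_center in the frame of pocket_empty between 0.0225 and 0.0345 m and angle between the z axis of drum2_center and the z axis of caddy_grip, either way round below 0.12 rad and height (world z) of caddy_grip below 0.125 m and contact force between drum2 and the fingers below 0.3 N), for 0.1 s.
2. the ring lies flat and centred on the drum's lid, let go, the caddy on the table (horizontal distance between drum2_center and pocket_empty below 0.011 m and z of drum2_center in the frame of pocket_empty between 0.0225 and 0.0345 m and angle between the z axis of drum2_center and the z axis of caddy_grip, either way round below 0.12 rad and horizontal distance between ring2_center and drum2_center below 0.009 m and z of ring2_center in the frame of drum2_center between 0.0295 and 0.0415 m and angle between the z axis of ring2_center and the z axis of drum2_center, either way round below 0.15 rad and height (world z) of caddy_grip below 0.125 m and contact force between ring2 and the fingers below 0.3 N), for 0.1 s.
3. the ball is seated in the ring, let go, the caddy on the table (horizontal distance between drum2_center and pocket_empty below 0.011 m and z of drum2_center in the frame of pocket_empty between 0.0225 and 0.0345 m and angle between the z axis of drum2_center and the z axis of caddy_grip, either way round below 0.12 rad and horizontal distance between ring2_center and drum2_center below 0.009 m and z of ring2_center in the frame of drum2_center between 0.0295 and 0.0415 m and angle between the z axis of ring2_center and the z axis of drum2_center, either way round below 0.15 rad and horizontal distance between ball2_center and ring2_center below 0.009 m and distance between ball2_center and ring2_center between 0.02 and 0.042 m and height (world z) of caddy_grip below 0.125 m and contact force between ball2 and the fingers below 0.3 N), for 0.1 s.
4. the caddy with both sets is in the air, level, held by the fingers (horizontal distance between drum1_center and pocket_full below 0.011 m and z of drum1_center in the frame of pocket_full between 0.0225 and 0.0345 m and angle between the z axis of each of drum1_center, drum2_center and the z axis of caddy_grip, either way round below 0.12 rad and horizontal distance between ring1_center and drum1_center below 0.009 m and z of ring1_center in the frame of drum1_center between 0.0295 and 0.0415 m and angle between the z axis of ring1_center and the z axis of drum1_center, either way round below 0.15 rad and horizontal distance between ball1_center and ring1_center below 0.009 m and distance between ball1_center and ring1_center between 0.02 and 0.042 m and horizontal distance between drum2_center and pocket_empty below 0.011 m and z of drum2_center in the frame of pocket_empty between 0.0225 and 0.0345 m and horizontal distance between ring2_center and drum2_center below 0.009 m and z of ring2_center in the frame of drum2_center between 0.0295 and 0.0415 m and angle between the z axis of ring2_center and the z axis of drum2_center, either way round below 0.15 rad and horizontal distance between ball2_center and ring2_center below 0.009 m and distance between ball2_center and ring2_center between 0.02 and 0.042 m and height (world z) of caddy_grip between 0.177 and 0.277 m and angle between caddy_grip's own z axis and vertical below 0.1 rad and contact force between caddy and the fingers above 2 N), for 0.2 s.
At the end, for the whole second after the job is handed in: Fingers alone hold the caddy, underside 60-160 mm above the table, tilt under 0.10 rad, at rest (20 mm/s, 0.1 rad/s). In each pocket: drum upright on the floor within 11 mm of centre, ring flat on its lid within 9 mm of centre, ball in the ring within 9 mm of centre (all of step 4 and linear speed of caddy below 0.02 m/s and angular speed of caddy below 0.1 rad/s and contact force between caddy and tin below 0.3 N and contact force between caddy and carton below 0.3 N and contact force between caddy and mug below 0.3 N and contact force between each of drum1, ring1, ball1, drum2, ring2, ball2 and the fingers below 0.3 N); the arm keeps its last pose, push and grip.
It fails at once if the tin is shifted more than 30 mm or tipped (distance of tin from where it was at the start of the episode above 0.03 m or angle between tin's own z axis and vertical above 0.3 rad).
It fails at once if the carton is shifted more than 30 mm or tipped (distance of carton from where it was at the start of the episode above 0.03 m or angle between carton's own z axis and vertical above 0.3 rad).
It fails at once if the mug is shifted more than 30 mm or tipped (distance of mug from where it was at the start of the episode above 0.03 m or angle between mug's own z axis and vertical above 0.3 rad).
It fails at once if the caddy is tipped (angle between caddy_grip's own z axis and vertical above 0.3 rad).
It also fails if it takes over 72 s, if anything falls off the work surface, if the arm or the gripper's body presses on something with over 40 N, if the wrist force passes 120 N, or if a joint passes its speed limit or range.

## Robot

A 6-joint arm with a two-finger parallel gripper is mounted at the origin on a cart in front of the work surface, level with it; the furniture and walls round the work are solid. World frame = base frame: x ahead of the robot, y to its left, z up, the work surface at z = 0. Lengths are in m, angles in rad, forces in N, time in s.
With the tool pointing down it reaches from about 0.275 to 0.725 m from the base axis. Payload 5.6 kg.
Tool frame: the origin (TCP) lies at the very end of the fingers, on their centre line; the grasp point (between the pads) lies 19 mm behind it (arm.pinch_z is the distance from the TCP to the grasp point, in m); z points along the fingers, y is the line along which they close (so a half turn about z gives the same grasp; the last joint's range is limited). The gripper opens to 85 mm and grips with 20 to 120 N. Pads are 22 mm wide; open, the fingers measure 114 mm over their backs; the gripper's body (76 mm by 85 mm) begins 54 mm behind the grasp point. The pads swing forward as they close: fully open they stand 13 mm farther back than shut.
Start: joints at [0.285, 0.255, 0.108, 0, -1.424, -0.285], TCP at [0.55, 0, 0.231] pointing down, gripper open.
Joint ranges: [-2.95, 2.95], [-1.21, 1.97], [-1.09, 1.5], [-2.87, 1.71], [-2.94, -0.07], [-3.05, 3.05]. Speed limits (rad/s): [2.57, 2.57, 3.14, 3.14, 3.14, 3.14].

## Interface

Orientations are given as a unit quaternion [x, y, z, w].
In Python, from bench import arm gives the robot as it stands.
- The arm moves only by the shell command python3 -m pendant 'ROWS' [FORCE]. ROWS is a JSON object of lists of equal length, an entry for each row: "delta_rot": the turn, a rotation vector about the tool's x, y, z as a fraction of full scale, a list of three; "translation": the shift along the tool's x, y, z as a fraction of full scale, a list of three; "fingers": the opening, from 0 (shut) to 1 (fully open). A call has 1 to 20 rows; each row is the pose to reach, as a shift and turn from the pose commanded when the call began, along the tool's axes at that moment, turning the shorter way round; what a row does not reach only later rows make up. Full scale, the value 1, is 0.8 m for a shift and 180 degrees for a turn. A row lasts 1/12 s, in which the tool goes at most 41.7 mm and 7.16 degrees, less where a joint would pass 70% of its speed; a pose out of reach is approached as far as the arm can. A call with a number of a shift or a turn outside -1 to 1 is refused whole. A call with a gripper value outside its range is refused whole. The fingers move at their own pace and stop on an object; FORCE is the grip in N (left out, the last holds). Time passes only in rows, so rows that repeat a pose let the fingers close. It gives the time, the measured TCP pose, the force, the opening and the grip force at its end, in the units of the state.
- arm.observe(): the state, without advancing time (a new reading comes with each control period).
- arm.grab_frame(name): name is "scene" or "top" or "wrist"; returns a dict with "image" (384x512x3 uint8, red, green, blue), "range_z" (384x512 float32, m along the optical axis (not along the pixel's ray), 0 where there is no reading), "mtx" (3x3 intrinsics, pixels), "pose" (4x4, takes a point from camera to world coordinates); the wrist camera has in their place "tool_from_camera" (4x4, takes a point from camera to tool coordinates, whose origin is the TCP and whose axes are the flange's). Camera axes: x right, y down, z forward; pixel columns grow to the right and rows downward; lengths in m; the calibration is good to about 2 mm. A picture is of the moment at which its call begins: read the wrist's pose just before it.
- arm.sign_off(): hands the job in; it is judged then, once.
The state is a dict: "time_s": time; "q": joint angles; "dq": joint speeds; "effort": joint torques, N m; "ee_pos": TCP position; "eef_rot": TCP orientation; "contact_force": force on the tool from outside, world axes, zero at the start; "wrist_torque": the same for the moment, N m; "finger_gap": finger opening in m; "grip_force": force on a finger pad.
Only numpy, scipy, OpenCV 4.12 (cv2) and the standard library are available. Lean on these libraries where they do the work, as an engineer would, in place of code of your own. Each camera call takes 0.05 s, during which the arm holds its last target. There are 200 camera calls.

## Working session

There is one attempt and no reset: what is moved stays moved. The work goes in short steps, Python scripts to look and compute and a shell command to move; the robot and the scene stay as the last step left them, time stands still between calls to the robot, and variables do not carry over. Pictures are saved under pics/ and viewed, at most 11 in all, crops included, and the job is handed in when it is done.

```bash
mkdir -p pics; ls; python3 - <<'E'
from bench import arm
import cv2,numpy as np,pickle
f={n:arm.grab_frame(n) for n in("scene","top")}
pickle.dump(f,open('f0.pkl','wb'))
for n in f: cv2.imwrite(f'pics/{n}0.png',cv2.resize(f[n]['image'][:,:,::-1],(800,600)));print(n,f[n]['pose'].round(3).tolist())
o=arm.observe();print(o['ee_pos'],o['eef_rot'],o['time_s'],arm.pinch_z)
E
```

```text
pics
scene [[0.726, -0.324, 0.606, -0.142], [-0.687, -0.311, 0.657, -0.7], [-0.024, -0.894, -0.448, 0.625], [0.0, 0.0, 0.0, 1.0]]
top [[-0.025, -0.982, 0.187, 0.306], [-0.999, 0.03, 0.023, 0.045], [-0.028, -0.187, -0.982, 1.421], [0.0, 0.0, 0.0, 1.0]]
[5.49549424e-01 5.85100459e-05 2.30483921e-01] [-7.07101462e-01  7.07111565e-01  5.93923776e-04 -6.35711611e-04] 0.1 0.0187
```

View pics/top0.png

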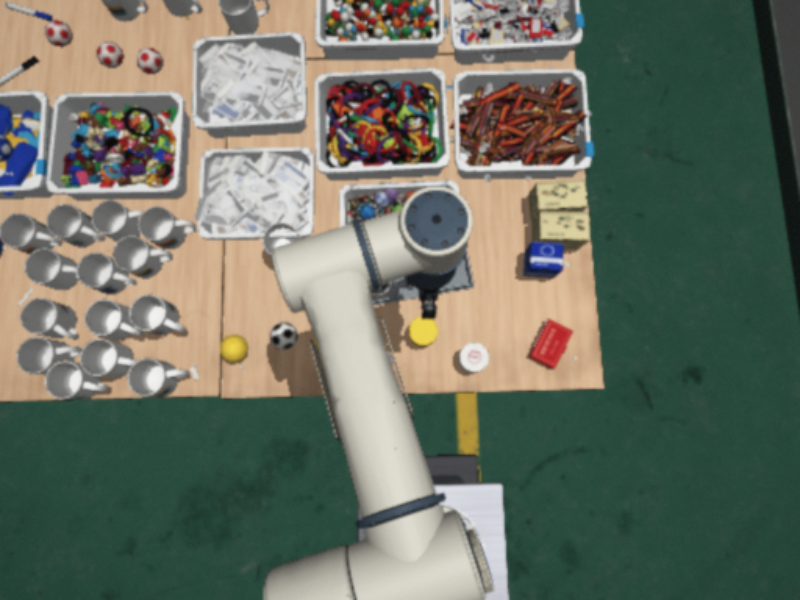

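View pics/scene0.png

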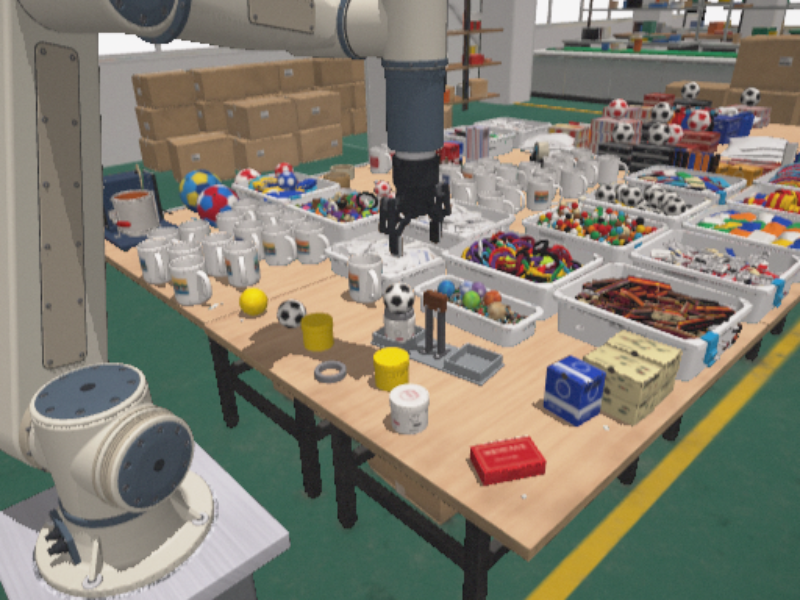

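The scene picture shows the white drum (409,408), grey ring (330,372), football (291,313), and the caddy with its grip at (435,305) and empty pocket at (473,362). The decoys are yellow drums at (317,332) and (391,369) and a yellow ball at (253,301). The drum in (409,408) is white and the ball in (291,313) is a black and white football, so both fit. Red footballs and a row of footballs at the back are far off.

```bash
cat > h.py <<'E'
import numpy as np,cv2
from scipy.optimize import least_squares
def cloud(f,pose=None):
    d=f['range_z'];h,w=d.shape;K=f['mtx'];P=f['pose'] if pose is None else pose
    u,v=np.meshgrid(np.arange(w),np.arange(h))
    p=np.stack([(u-K[0,2])/K[0,0]*d,(v-K[1,2])/K[1,1]*d,d],-1)@P[:3,:3].T+P[:3,3]
    p[d<=0]=np.nan;return p
def wristpose(f,o):
    from scipy.spatial.transform import Rotation as R
    T=np.eye(4);T[:3,:3]=R.from_quat(o['eef_rot']).as_matrix();T[:3,3]=o['ee_pos'];return T@f['tool_from_camera']
def sel(P,c,r,z0,z1):
    q=P.reshape(-1,3);q=q[np.isfinite(q[:,0])];return q[(np.hypot(q[:,0]-c[0],q[:,1]-c[1])<r)&(q[:,2]>z0)&(q[:,2]<z1)]
def sphere(q,R=.031):
    s=least_squares(lambda x:np.linalg.norm(q-x,axis=1)-R,q.mean(0)-[0,0,.015],loss='soft_l1',f_scale=.002);return s.x
def disc(q):
    return (np.array(cv2.minEnclosingCircle(q[:,:2].astype(np.float32)*1)[0]),cv2.minEnclosingCircle(q[:,:2].astype(np.float32))[1],q[:,:2].mean(0))
E
python3 - <<'E'
from h import *;import pickle
np.set_printoptions(precision=4,suppress=True)
f=pickle.load(open('f0.pkl','rb'));S=cloud(f['scene']);T=cloud(f['top'])
for n,u,v in[('drum',409,392),('ring',318,365),('ball',291,313),('ydrum',391,355),('ydrum2',317,320),('yball',253,301),('ball1',398,297),('grip',435,305),('pocket',473,362),('carton',575,390),('tin',508,455),('mug',367,275)]:print(n,S[int(v*.64),int(u*.64)])
for n,u,v in[('drum',474,357),('ball',284,335),('carton',547,256),('tin',550,345),('table',500,330)]:print(n,T[int(v*.64),int(u*.64)])
img=f['scene']['image'][:,:,::-1]
cv2.imwrite('pics/crop.png',cv2.resize(img[170:320,150:350],(800,600),interpolation=cv2.INTER_CUBIC))
E
```

```text
drum [ 0.4318 -0.0976  0.0562]
ring [0.414  0.1298 0.0158]
ball [0.4738 0.2992 0.0428]
ydrum [0.4893 0.0057 0.0561]
ydrum2 [0.4781 0.2152 0.0569]
yball [0.4485 0.4127 0.0427]
ball1 [0.5792 0.0824 0.1146]
grip [0.6072 0.0097 0.1127]
pocket [ 0.638  -0.06    0.0058]
carton [ 0.6085 -0.2956  0.068 ]
tin [ 0.4504 -0.2877  0.0256]
mug [0.6718 0.2853 0.0701]
drum [ 0.4261 -0.104   0.0548]
ball [0.4857 0.3152 0.0605]
carton [ 0.6441 -0.2747  0.0785]
tin [ 0.4522 -0.2802  0.0224]
table [ 0.4908 -0.1746 -0.0052]
```

View pics/crop.png

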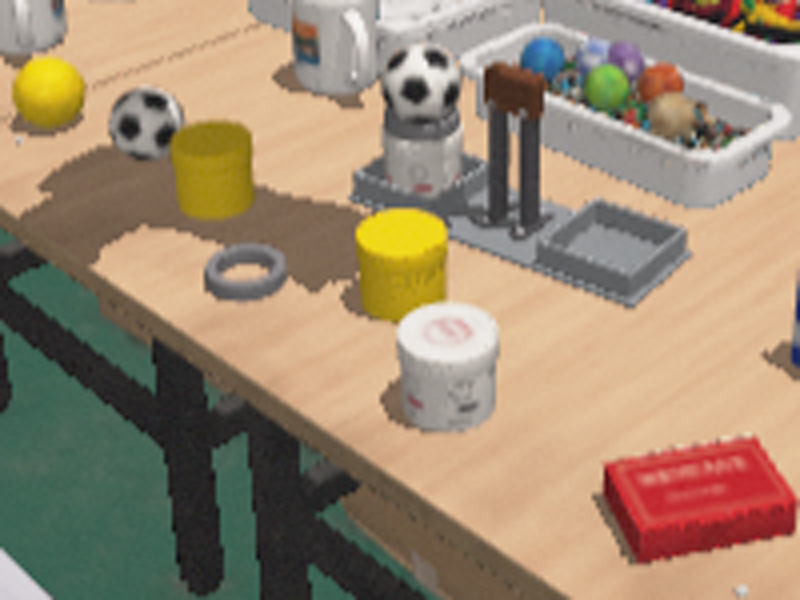

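The enlarged crop confirms the white drum (447,365), grey ring (245,272), football (147,122), and empty pocket (615,250).

```bash
python3 - <<'E'
from h import *;import pickle
np.set_printoptions(precision=4,suppress=True)
f=pickle.load(open('f0.pkl','rb'));S=cloud(f['scene']);T=cloud(f['top'])
print('zoff',np.median(sel(S,(.5,-.15),.03,-.02,.02)[:,2]),np.median(sel(T,(.5,-.15),.03,-.02,.02)[:,2]))
print('drumS',disc(sel(S,(.43,-.1),.04,.05,.065)));print('drumT',disc(sel(T,(.43,-.1),.04,.048,.065)))
print('ydrum',disc(sel(S,(.49,.006),.04,.05,.065)))
print('ydrum2',disc(sel(S,(.478,.215),.04,.05,.065)))
print('ringS',disc(sel(S,(.395,.13),.05,.012,.02)))
print('ballS',sphere(sel(S,(.485,.31),.04,.012,.07)));print('ballT',sphere(sel(T,(.485,.31),.04,.012,.07)))
print('ball1',sphere(sel(S,(.59,.09),.045,.085,.14)))
q=sel(S,(.61,.01),.05,.1,.14);print('grip',cv2.minAreaRect((q[:,:2]*1000).astype(np.float32)),np.median(sel(S,(.61,.01),.05,.13,.14),0))
q=sel(S,(.63,-.07),.065,.021,.03);print('rim',cv2.minAreaRect((q[:,:2]*1000).astype(np.float32)))
q=sel(S,(.61,.0),.17,.0035,.03);q=q[(q[:,0]>.52)];print('base',cv2.minAreaRect((q[:,:2]*1000).astype(np.float32)))
for n,c in(('carton',(.64,-.275)),('tin',(.45,-.285)),('mug',(.68,.3))):
  q=sel(S,c,.09,.012,.12);print(n,q.min(0),q.max(0))
E
```

```text
zoff 2.5802555586595943e-07 -0.0020723891697760344
drumS (array([ 0.4259, -0.1058]), 0.03420739620923996, array([ 0.4226, -0.1088]))
drumT (array([ 0.4242, -0.1061]), 0.032117538154125214, array([ 0.4243, -0.1056]))
ydrum (array([0.4876, 0.0027]), 0.03459906205534935, array([0.4838, 0.0003]))
ydrum2 (array([0.4788, 0.215 ]), 0.035330746322870255, array([0.4755, 0.2103]))
ringS (array([0.42  , 0.1039]), 0.02927161566913128, array([0.4127, 0.1114]))
ballS [0.4881 0.3199 0.0299]
ballT [0.4867 0.3195 0.0289]
ball1 [0.602  0.1033 0.0994]
grip ((613.132080078125, 15.595054626464844), (19.59010887145996, 47.47401809692383), 8.407402992248535) [0.6106 0.0139 0.1342]
rim ((627.4579467773438, -70.93484497070312), (86.33380126953125, 81.26495361328125), 8.576359748840332)
base ((643.06103515625, 11.061492919921875), (262.40277099609375, 231.07545471191406), 89.59886932373047)
carton [ 0.6056 -0.3581  0.012 ] [ 0.7298 -0.2354  0.0898]
tin [ 0.398  -0.3322  0.0121] [ 0.5097 -0.2338  0.0283]
mug [0.6508 0.2428 0.0121] [0.7694 0.3583 0.0979]
```

```bash
cat > go.py <<'E'
# prints rows values to reach world x y z yaw(deg; 0 = start orientation)
import sys;from bench import arm;import numpy as np
from scipy.spatial.transform import Rotation as R
x,y,z,yaw=map(float,sys.argv[1:5]);o=arm.observe()
Rc=R.from_quat(o['eef_rot']);Rt=R.from_euler('z',yaw,degrees=True)*R.from_quat([-.70710678,.70710678,0,0])
print('t',((Rc.inv().apply(np.array([x,y,z])-o['ee_pos']))/.8).round(4).tolist(),'r',((Rc.inv()*Rt).as_rotvec()/np.pi).round(4).tolist(),'n>=',np.linalg.norm(np.array([x,y,z])-o['ee_pos'])/.0417)
E
python3 -m pendant '{"translation":[[0.1325,0.1556,0.1],[0.1325,0.1556,0.1],[0.1325,0.1556,0.1],[0.1325,0.1556,0.1],[0.1325,0.1556,0.1],[0.1325,0.1556,0.1],[0.1325,0.1556,0.1],[0.1325,0.1556,0.1]],"delta_rot":[[0,0,-0.0472],[0,0,-0.0472],[0,0,-0.0472],[0,0,-0.0472],[0,0,-0.0472],[0,0,-0.0472],[0,0,-0.0472],[0,0,-0.0472]],"fingers":[1,1,1,1,1,1,1,1]}' 25
python3 - <<'E'
from h import *;from bench import arm
np.set_printoptions(precision=4,suppress=True)
o=arm.observe();f=arm.grab_frame('wrist');P=cloud(f,wristpose(f,o));print(f['tool_from_camera'],o['ee_pos'])
print(disc(sel(P,(.425,-.106),.045,.05,.065)));print('table',np.median(sel(P,(.425,-.17),.05,-.02,.02)[:,2]))
t=arm.grab_frame('top');S=cloud(t)
q=sel(S,(.627,-.071),.065,.018,.03);print('rim',cv2.minAreaRect((q[:,:2]*1000).astype(np.float32)))
q=sel(S,(.61,.01),.05,.1,.14);print('grip',cv2.minAreaRect((q[:,:2]*1000).astype(np.float32)))
print('ball1',sphere(sel(S,(.60,.1),.045,.085,.14)))
print('ring',disc(sel(S,(.42,.104),.05,.008,.02)))
cv2.imwrite('pics/w1.png',f['image'][:,:,::-1])
E
```

```text
time_s: 0.77
ee_pos: [0.4263, -0.1058, 0.1517]
eef_rot: [0.758, -0.653, 0.0, -0.0]
contact_force: [0.2, -0.7, 0.2]
finger_gap: 0.0855
grip_force: 0.0
[[-0.0002 -0.9448 -0.3276  0.0857]
 [ 1.     -0.0001 -0.0002 -0.0002]
 [ 0.0002 -0.3276  0.9448 -0.1432]
 [ 0.      0.      0.      1.    ]] [ 0.4263 -0.1058  0.1517]
(array([ 0.4252, -0.1079]), 0.0322691984474659, array([ 0.4254, -0.1093]))
table -1.4513703175067505e-05
rim ((626.8602905273438, -70.70729064941406), (80.43600463867188, 80.18651580810547), 8.327128410339355)
grip ((612.8707885742188, 16.050857543945312), (19.191429138183594, 44.76335144042969), 5.817150115966797)
ball1 [0.6011 0.1033 0.0982]
ring (array([0., 0.]), 0.0, array([nan, nan]))h.py:16: RuntimeWarning: Mean of empty slice.
  return (np.array(cv2.minEnclosingCircle(q[:,:2].astype(np.float32)*1)[0]),cv2.minEnclosingCircle(q[:,:2].astype(np.float32))[1],q[:,:2].mean(0))
  ret = um.true_divide(
```

View pics/w1.png

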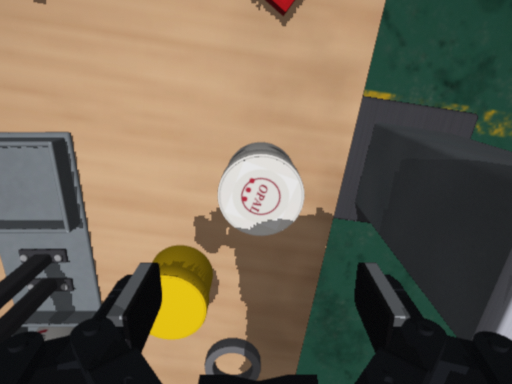

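The wrist picture shows the white drum at (261,190), with the yellow drum (180,290) and ring (232,357) well clear.

```bash
python3 go.py .425 -.107 .030 8.4
```

```text
t [0.0015, 0.0024, 0.1521] r [-0.0003, -0.0, 0.0008] n>= 2.9188007640275795
```

```bash
python3 -m pendant '{"translation":[[0.001,0.001,0.04],[0.001,0.002,0.08],[0.001,0.002,0.11],[0.001,0.002,0.135],[0.001,0.002,0.152],[0.001,0.002,0.152],[0.001,0.002,0.152],[0.001,0.002,0.152],[0.001,0.002,0.152],[0.001,0.002,0.152],[0.001,0.002,0.152],[0.001,0.002,0.152],[0.001,0.002,0.152],[0.001,0.002,0.152]],"delta_rot":[[0,0,0],[0,0,0],[0,0,0],[0,0,0],[0,0,0],[0,0,0],[0,0,0],[0,0,0],[0,0,0],[0,0,0],[0,0,0],[0,0,0],[0,0,0],[0,0,0]],"fingers":[1,1,1,1,1,1,0.5,0.5,0.5,0.5,0.5,0.5,0.5,0.5]}' 25; python3 go.py .425 -.107 .13 8.4
```

```text
time_s: 2.03
ee_pos: [0.4256, -0.1069, 0.031]
eef_rot: [0.758, -0.653, 0.001, -0.001]
contact_force: [-0.0, 1.0, 6.6]
finger_gap: 0.0626
grip_force: 28.1
t [0.0001, 0.0003, -0.1237] r [-0.0011, -0.0002, 0.0007] n>= 2.3729630761900453
```

```bash
python3 go.py .6265 -.071 .12 8.4
```

```text
t [-0.0071, -0.2554, -0.1103] r [-0.0011, -0.0002, 0.0007] n>= 5.338676270538075
```

```bash
python3 -m pendant '{"translation":[[0,0,-0.03],[0,0,-0.06],[0,0,-0.09],[0,0,-0.112],[0,0,-0.112]],"delta_rot":[[0,0,0],[0,0,0],[0,0,0],[0,0,0],[0,0,0]],"fingers":[0.5,0.5,0.5,0.5,0.5]}'; python3 go.py .6265 -.071 .12 8.4
```

```text
time_s: 2.45
ee_pos: [0.4263, -0.1072, 0.1232]
eef_rot: [0.758, -0.653, 0.003, -0.002]
contact_force: [0.1, -0.6, -0.0]
finger_gap: 0.0622
grip_force: 28.2
t [-0.0077, -0.2541, 0.0058] r [-0.0023, -0.0005, 0.0007] n>= 4.879175623966297
```

```bash
python3 -m pendant '{"translation":[[-0.001,-0.02,0],[-0.002,-0.05,0],[-0.003,-0.09,0],[-0.004,-0.13,0],[-0.005,-0.17,0],[-0.006,-0.21,0],[-0.007,-0.24,0],[-0.0075,-0.253,0],[-0.0075,-0.253,0],[-0.0075,-0.253,0],[-0.0075,-0.253,0],[-0.0075,-0.253,0]],"delta_rot":[[0,0,0.0007],[0,0,0.0007],[0,0,0.0007],[0,0,0.0007],[0,0,0.0007],[0,0,0.0007],[0,0,0.0007],[0,0,0.0007],[0,0,0.0007],[0,0,0.0007],[0,0,0.0007],[0,0,0.0007]],"fingers":[0.5,0.5,0.5,0.5,0.5,0.5,0.5,0.5,0.5,0.5,0.5,0.5]}'; python3 go.py .6265 -.071 .038 8.4
python3 - <<'E'
from h import *;from bench import arm
np.set_printoptions(precision=4,suppress=True)
o=arm.observe();f=arm.grab_frame('wrist');P=cloud(f,wristpose(f,o))
q=sel(P,(.627,-.071),.065,.018,.03);print('rim',cv2.minAreaRect((q[:,:2]*1000).astype(np.float32)))
print('lid',disc(sel(P,(.627,-.071),.05,.135,.16)),np.median(sel(P,(.627,-.071),.02,.1,.17)[:,2]))
cv2.imwrite('pics/w2.png',f['image'][:,:,::-1])
E
```

```text
time_s: 3.45
ee_pos: [0.6224, -0.0714, 0.1194]
eef_rot: [0.757, -0.654, -0.0, 0.0]
contact_force: [-0.1, 0.9, -0.6]
finger_gap: 0.0623
grip_force: 28.2
t [0.0003, -0.0051, 0.1017] r [0.0001, 0.0001, -0.0003] n>= 1.954233226287046
rim ((628.4593505859375, -77.13214111328125), (80.24154663085938, 71.02565002441406), 8.805550575256348)
lid (array([ 0.6239, -0.0786]), 0.045215215533971786, array([ 0.6235, -0.0761])) 0.1447808414327641
```

View pics/w2.png

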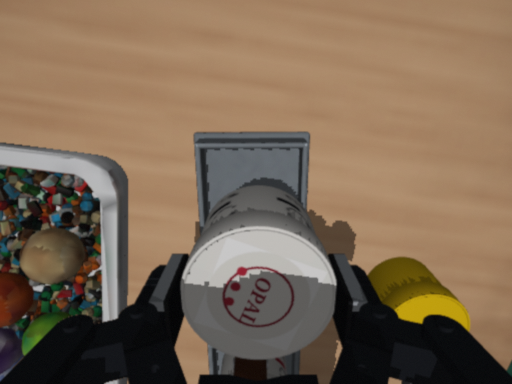

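The drum hangs upright between the fingers at (258,290), with the empty pocket beneath it (252,165).

```bash
python3 -m pendant '{"translation":[[0,-0.005,0],[0,-0.005,0.02],[0,-0.005,0.04],[0,-0.005,0.06],[0,-0.005,0.075],[0,-0.005,0.075],[0,-0.005,0.075],[0,-0.005,0.075]],"delta_rot":[[0,0,0],[0,0,0],[0,0,0],[0,0,0],[0,0,0],[0,0,0],[0,0,0],[0,0,0]],"fingers":[0.5,0.5,0.5,0.5,0.5,0.5,0.5,0.5]}'; python3 go.py .6265 -.071 .037 8.4
```

```text
time_s: 4.17
ee_pos: [0.628, -0.0707, 0.0605]
eef_rot: [0.757, -0.654, 0.001, -0.001]
contact_force: [0.2, -1.0, -0.0]
finger_gap: 0.0624
grip_force: 28.2
t [0.0001, 0.002, 0.0294] r [-0.0006, -0.0002, -0.0001] n>= 0.5652997181585687
```

```bash
python3 -m pendant '{"translation":[[0,0.001,0.01],[0,0.001,0.02],[0,0.001,0.028],[0,0.001,0.0295],[0,0.001,0.0295],[0,0.001,0.0295],[0,0.001,0.0295]],"delta_rot":[[0,0,0],[0,0,0],[0,0,0],[0,0,0],[0,0,0],[0,0,0],[0,0,0]],"fingers":[0.5,0.5,0.5,0.5,0.5,0.5,0.5]}'; python3 go.py .6265 -.071 .037 8.4
```

```text
time_s: 4.75
ee_pos: [0.6264, -0.0707, 0.0357]
eef_rot: [0.757, -0.654, -0.0, 0.0]
contact_force: [-1.9, 1.8, 3.4]
finger_gap: 0.0627
grip_force: 28.7
t [0.0004, -0.0001, -0.0016] r [0.0001, -0.0, -0.0001] n>= 0.032204411260979955
```

```bash
python3 -m pendant '{"translation":[[0,0,0],[0,0,0],[0,0,0],[0,0,0],[0,0,-0.02],[0,0,-0.05],[0,0,-0.1],[0,0,-0.15],[0,0,-0.18],[0,0,-0.18]],"delta_rot":[[0,0,0],[0,0,0],[0,0,0],[0,0,0],[0,0,0],[0,0,0],[0,0,0],[0,0,0],[0,0,0],[0,0,0]],"fingers":[1,1,1,1,1,1,1,1,1,1]}'; python3 go.py .42 .104 .15 8.4
python3 - <<'E'
from h import *;from bench import arm
np.set_printoptions(precision=4,suppress=True)
o=arm.observe();f=arm.grab_frame('wrist');P=cloud(f,wristpose(f,o))
q=sel(P,(.627,-.071),.065,.018,.03);print('rim',cv2.minAreaRect((q[:,:2]*1000).astype(np.float32)))
print('lid',disc(sel(P,(.627,-.071),.05,.056,.07)),np.median(sel(P,(.627,-.071),.02,.04,.17)[:,2]))
S=cloud(arm.grab_frame('scene'));print('lidS',disc(sel(S,(.627,-.071),.05,.056,.07)))
q=sel(S,(.61,.01),.05,.1,.14);print('grip',cv2.minAreaRect((q[:,:2]*1000).astype(np.float32)))
q=sel(S,(.42,.104),.06,.01,.018);print('ring',disc(q),q.min(0),q.max(0))
E
```

```text
time_s: 5.58
ee_pos: [0.6297, -0.0713, 0.1871]
eef_rot: [0.757, -0.653, 0.005, -0.004]
contact_force: [-0.5, 0.7, 1.2]
finger_gap: 0.0857
grip_force: 0.0
t [-0.2551, 0.2279, 0.043] r [-0.0038, -0.0009, -0.0] n>= 6.614170015095915
rim ((627.9793090820312, -72.86611938476562), (80.17718505859375, 79.52526092529297), 8.651110649108887)
lid (array([ 0.6267, -0.0714]), 0.032351598143577576, array([ 0.6271, -0.0728])) 0.06149319872446313
lidS (array([ 0.6264, -0.0713]), 0.034438204020261765, array([ 0.6238, -0.0718]))
grip ((612.6136474609375, 14.23834228515625), (21.087072372436523, 45.899505615234375), 3.1967644691467285)
ring (array([0.4229, 0.103 ]), 0.031381648033857346, array([0.4214, 0.1007])) [0.3938 0.0718 0.0101] [0.4522 0.1332 0.0167]
```

```bash
python3 -m pendant '{"translation":[[-0.05,0.04,0],[-0.1,0.09,0],[-0.15,0.14,0.01],[-0.2,0.18,0.02],[-0.253,0.224,0.043],[-0.253,0.224,0.043],[-0.253,0.224,0.043],[-0.253,0.224,0.043],[-0.253,0.224,0.043],[-0.253,0.224,0.043]],"delta_rot":[[0,0,0],[0,0,0],[0,0,0],[0,0,0],[0,0,0],[0,0,0],[0,0,0],[0,0,0],[0,0,0],[0,0,0]],"fingers":[1,1,1,1,1,1,1,1,1,1]}'
python3 - <<'E'
from h import *;from bench import arm
np.set_printoptions(precision=4,suppress=True)
o=arm.observe();f=arm.grab_frame('wrist');P=cloud(f,wristpose(f,o))
q=sel(P,(.423,.103),.045,.01,.02);print('ring',disc(q),len(q))
cv2.imwrite('pics/w3.png',f['image'][:,:,::-1])
E
python3 go.py .423 .103 .03 8.4
```

```text
time_s: 6.52
ee_pos: [0.4197, 0.1033, 0.1448]
eef_rot: [0.757, -0.653, -0.0, 0.001]
contact_force: [-0.6, -0.5, 0.3]
finger_gap: 0.0853
grip_force: 0.0
ring (array([0.4233, 0.1023]), 0.02998161129653454, array([0.4234, 0.101 ])) 2005
t [0.0006, -0.0037, 0.1436] r [0.0002, -0.0002, -0.0003] n>= 2.7558763745826464
```

View pics/w3.png

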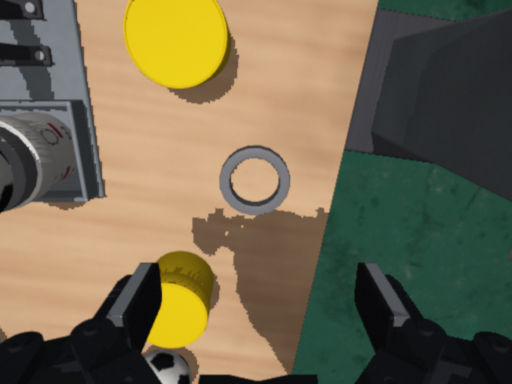

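The wrist picture shows the ring at (255,180), clear of the yellow drums at (177,35) and (182,300).

```bash
python3 -m pendant '{"translation":[[0.001,-0.0045,0.04],[0.001,-0.0045,0.08],[0.001,-0.0045,0.11],[0.001,-0.0045,0.14],[0.001,-0.0045,0.155],[0.001,-0.0045,0.155],[0.001,-0.0045,0.155],[0.001,-0.0045,0.155]],"delta_rot":[[0,0,0],[0,0,0],[0,0,0],[0,0,0],[0,0,0],[0,0,0],[0,0,0],[0,0,0]],"fingers":[0.85,0.85,0.85,0.85,0.85,0.85,0.85,0.85]}'
python3 - <<'E'
from h import *;from bench import arm
np.set_printoptions(precision=4,suppress=True)
o=arm.observe();f=arm.grab_frame('wrist');C=cloud(f,f['tool_from_camera'])
q=C.reshape(-1,3);q=q[(np.abs(q[:,0])<.014)&(np.abs(q[:,1])>.025)&(np.abs(q[:,1])<.065)]
q=q[q[:,2]<(o['ee_pos'][2]-.004)]
for s in(1,-1):
  k=q[q[:,1]*s>0];print('tip z',np.percentile(k[:,2],[50,90,98,100]), 'y',np.percentile(k[:,1],[2,98]))
E
python3 go.py .4233 .1025 .004 8.4
```

```text
time_s: 7.23
ee_pos: [0.4245, 0.1032, 0.0221]
eef_rot: [0.757, -0.654, 0.0, -0.001]
contact_force: [0.2, 0.1, -0.2]
finger_gap: 0.0727
grip_force: 0.0
tip z [-0.0596 -0.0203  0.0078  0.011 ] y [0.027  0.0638]
tip z [-0.0599 -0.024  -0.0095  0.018 ] y [-0.064  -0.0325]
t [0.0009, 0.0019, 0.0229] r [-0.0007, 0.0002, -0.0003] n>= 0.4413131472543227
```

```bash
python3 -m pendant '{"translation":[[0.001,0.0019,0.01],[0.001,0.0019,0.02],[0.001,0.0019,0.025],[0.001,0.0019,0.025],[0.001,0.0019,0.025]],"delta_rot":[[0,0,0],[0,0,0],[0,0,0],[0,0,0],[0,0,0]],"fingers":[0.85,0.85,0.85,0.85,0.85]}' 20
python3 - <<'E'
from h import *;from bench import arm
np.set_printoptions(precision=4,suppress=True)
o=arm.observe();f=arm.grab_frame('wrist')
cv2.imwrite('pics/w4.png',cv2.resize(f['image'][200:,:,::-1],(800,288)))
E
python3 go.py .4233 .1025 -.004 8.4
```

```text
time_s: 7.7
ee_pos: [0.4218, 0.102, 0.001]
eef_rot: [0.757, -0.654, -0.0, 0.0]
contact_force: [0.7, -0.4, 0.6]
finger_gap: 0.0727
grip_force: 0.0
t [-0.0002, -0.0016, 0.0066] r [0.0, -0.0001, -0.0001] n>= 0.12998889014232257
```

View pics/w4.png

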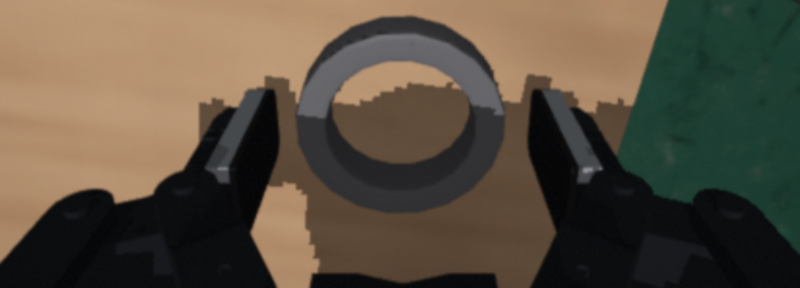

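Both fingers straddle the ring (400,115), tips at (270,95) and (535,95). I'll lower slightly and close.

```bash
python3 -m pendant '{"translation":[[0,-0.0015,0.0055],[0,-0.0015,0.0055],[0,-0.0015,0.0055],[0,-0.0015,0.0055],[0,-0.0015,0.0055],[0,-0.0015,0.0055],[0,-0.0015,0.0055],[0,-0.0015,0.0055]],"delta_rot":[[0,0,0],[0,0,0],[0,0,0],[0,0,0],[0,0,0],[0,0,0],[0,0,0],[0,0,0]],"fingers":[0.85,0.85,0.5,0.5,0.5,0.5,0.5,0.5]}' 20
python3 go.py .5 .08 .19 8.4
```

```text
time_s: 8.42
ee_pos: [0.4233, 0.1024, -0.0029]
eef_rot: [0.757, -0.654, 0.0, -0.0]
contact_force: [-0.5, -0.4, 5.5]
finger_gap: 0.0593
grip_force: 21.5
t [0.0416, -0.0908, -0.2411] r [-0.0001, 0.0, -0.0001] n>= 5.006159487490737
```

```bash
python3 -m pendant '{"translation":[[0,0,-0.01],[0,0,-0.03],[0,0,-0.06],[0,0,-0.1],[0,0,-0.14],[0,0,-0.18],[0,0,-0.22],[0,0,-0.2375],[0,0,-0.2375],[0,0,-0.2375]],"delta_rot":[[0,0,0],[0,0,0],[0,0,0],[0,0,0],[0,0,0],[0,0,0],[0,0,0],[0,0,0],[0,0,0],[0,0,0]],"fingers":[0.5,0.5,0.5,0.5,0.5,0.5,0.5,0.5,0.5,0.5]}'
python3 go.py .6267 -.0715 .187 8.4
```

```text
time_s: 9.25
ee_pos: [0.4233, 0.1027, 0.1875]
eef_rot: [0.757, -0.654, -0.0, -0.001]
contact_force: [-0.8, -0.1, -0.5]
finger_gap: 0.0592
grip_force: 21.8
t [0.2524, -0.2199, 0.0007] r [-0.0005, 0.0005, -0.0002] n>= 6.421578481351807
```

```bash
python3 -m pendant '{"translation":[[0.02,-0.015,0],[0.05,-0.04,0],[0.09,-0.08,0],[0.13,-0.115,0],[0.17,-0.15,0],[0.21,-0.18,0],[0.24,-0.21,0],[0.2525,-0.22,0],[0.2525,-0.22,0],[0.2525,-0.22,0],[0.2525,-0.22,0],[0.2525,-0.22,0]],"delta_rot":[[0,0,0],[0,0,0],[0,0,0],[0,0,0],[0,0,0],[0,0,0],[0,0,0],[0,0,0],[0,0,0],[0,0,0],[0,0,0],[0,0,0]],"fingers":[0.5,0.5,0.5,0.5,0.5,0.5,0.5,0.5,0.5,0.5,0.5,0.5]}'
python3 - <<'E'
from h import *;from bench import arm
np.set_printoptions(precision=4,suppress=True)
o=arm.observe();f=arm.grab_frame('wrist');C=cloud(f,f['tool_from_camera']);print(o['dq'])
q=C.reshape(-1,3);q=q[(np.abs(q[:,0])<.035)&(np.abs(q[:,1])<.029)&(q[:,2]>-.025)&(q[:,2]<.02)]
print(len(q),np.percentile(q,[1,50,99],axis=0),disc(q))
cv2.imwrite('pics/w5.png',f['image'][:,:,::-1])
E
python3 go.py .6267 -.0715 .1 8.4
```

```text
time_s: 10.25
ee_pos: [0.626, -0.0711, 0.1867]
eef_rot: [0.757, -0.653, -0.0, 0.0]
contact_force: [-0.0, 0.3, 0.3]
finger_gap: 0.0594
grip_force: 21.8
[ 0.006  -0.0085  0.0054  0.0016 -0.0022  0.0028]
9216 [[-0.0275 -0.0278 -0.0183]
 [ 0.0011 -0.0002 -0.0167]
 [ 0.0293  0.0275 -0.0049]] (array([-0.0005,  0.0005]), 0.030806075781583786, array([ 0.0019, -0.0003]))
t [0.0008, -0.0007, 0.1088] r [0.0, 0.0001, 0.0002] n>= 2.0875314104966276
```

View pics/w5.png

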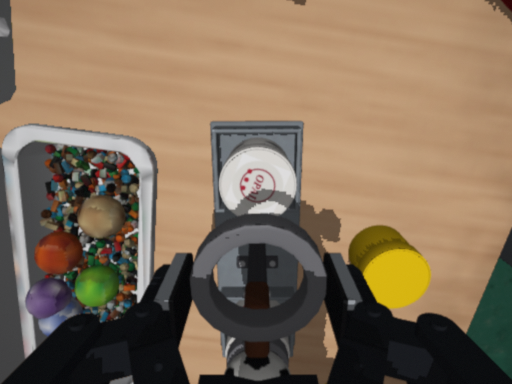

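The ring is held level and centred at (260,278), and the drum stands in its pocket at (258,180).

```bash
python3 -m pendant '{"translation":[[0.001,-0.001,0.02],[0.001,-0.001,0.05],[0.001,-0.001,0.08],[0.001,-0.001,0.11],[0.001,-0.001,0.13],[0.001,-0.001,0.145],[0.001,-0.001,0.145],[0.001,-0.001,0.145],[0.001,-0.001,0.145]],"delta_rot":[[0,0,0],[0,0,0],[0,0,0],[0,0,0],[0,0,0],[0,0,0],[0,0,0],[0,0,0],[0,0,0]],"fingers":[0.5,0.5,0.5,0.5,0.5,0.5,0.5,0.5,0.5]}'
python3 go.py .6267 -.0715 .059 8.4
```

```text
time_s: 11.05
ee_pos: [0.6283, -0.0722, 0.0724]
eef_rot: [0.757, -0.653, 0.001, -0.001]
contact_force: [-0.1, -0.1, -0.3]
finger_gap: 0.0595
grip_force: 21.8
t [-0.0012, 0.0019, 0.0168] r [-0.0007, -0.0002, 0.0001] n>= 0.3248342647892319
```

```bash
python3 -m pendant '{"translation":[[-0.001,0.001,0.008],[-0.001,0.001,0.014],[-0.001,0.001,0.0165],[-0.001,0.001,0.0165],[-0.001,0.001,0.0165],[-0.001,0.001,0.0165]],"delta_rot":[[0,0,0],[0,0,0],[0,0,0],[0,0,0],[0,0,0],[0,0,0]],"fingers":[0.5,0.5,0.5,0.5,0.5,0.5]}'
python3 go.py .6267 -.0715 .059 8.4
```

```text
time_s: 11.55
ee_pos: [0.6269, -0.0717, 0.0588]
eef_rot: [0.757, -0.653, 0.0, -0.0]
contact_force: [-2.0, 2.0, 5.6]
finger_gap: 0.0595
grip_force: 22.3
t [-0.0002, 0.0003, -0.0003] r [-0.0003, -0.0, -0.0001] n>= 0.008573339179487329
```

```bash
python3 -m pendant '{"translation":[[0,0,0],[0,0,0],[0,0,0],[0,0,0],[0,0,-0.02],[0,0,-0.05],[0,0,-0.1],[0,0,-0.15],[0,0,-0.17],[0,0,-0.17]],"delta_rot":[[0,0,0],[0,0,0],[0,0,0],[0,0,0],[0,0,0],[0,0,0],[0,0,0],[0,0,0],[0,0,0],[0,0,0]],"fingers":[0.9,0.9,0.9,0.9,0.9,0.9,0.9,0.9,0.9,0.9]}'
python3 - <<'E'
from h import *;from bench import arm
np.set_printoptions(precision=4,suppress=True)
o=arm.observe();f=arm.grab_frame('wrist');P=cloud(f,wristpose(f,o))
print('ring',disc(sel(P,(.627,-.071),.05,.073,.085)));print('lid',np.median(sel(P,(.627,-.071),.01,.04,.17)[:,2]))
S=cloud(arm.grab_frame('scene'))
print('ringS',disc(sel(S,(.627,-.071),.05,.073,.085)));print('ballS',sphere(sel(S,(.487,.319),.04,.012,.07)))
E
python3 go.py .4875 .3197 .187 8.4
```

```text
time_s: 12.38
ee_pos: [0.6293, -0.0724, 0.1998]
eef_rot: [0.757, -0.654, 0.004, -0.003]
contact_force: [0.1, 0.2, -0.2]
finger_gap: 0.0769
grip_force: 0.0
ring (array([ 0.6275, -0.0716]), 0.029906976968050003, array([ 0.6276, -0.073 ]))
lid 0.06152843135689601
ringS (array([ 0.6283, -0.0708]), 0.03184583783149719, array([ 0.6266, -0.0714]))
ballS [0.4877 0.3203 0.0299]
t [-0.5095, 0.1014, 0.0092] r [-0.0005, 0.0001, -0.0002] n>= 9.966939393904854
```

```bash
python3 -m pendant '{"translation":[[-0.05,0.01,0],[-0.1,0.02,0],[-0.15,0.03,0],[-0.2,0.04,0],[-0.25,0.05,0],[-0.3,0.06,0],[-0.35,0.07,0.01],[-0.4,0.08,0.03],[-0.45,0.09,0.05],[-0.49,0.098,0.07],[-0.51,0.1014,0.08],[-0.51,0.1014,0.08],[-0.51,0.1014,0.08],[-0.51,0.1014,0.08],[-0.51,0.1014,0.08]],"delta_rot":[[0,0,0],[0,0,0],[0,0,0],[0,0,0],[0,0,0],[0,0,0],[0,0,0],[0,0,0],[0,0,0],[0,0,0],[0,0,0],[0,0,0],[0,0,0],[0,0,0],[0,0,0]],"fingers":[1,1,1,1,1,1,1,1,1,1,1,1,1,1,1]}'
python3 - <<'E'
from h import *;from bench import arm
np.set_printoptions(precision=4,suppress=True)
o=arm.observe();f=arm.grab_frame('wrist');P=cloud(f,wristpose(f,o))
print(sphere(sel(P,(.488,.32),.04,.012,.07)))
cv2.imwrite('pics/w6.png',f['image'][:,:,::-1])
E
python3 go.py .4877 .3197 .008 8.4
```

```text
time_s: 13.73
ee_pos: [0.4876, 0.3191, 0.1298]
eef_rot: [0.756, -0.654, 0.0, 0.0]
contact_force: [0.6, -0.0, -0.3]
finger_gap: 0.0855
grip_force: 0.0
[0.487  0.3178 0.0292]
t [-0.0008, -0.0001, 0.1525] r [-0.0001, 0.0001, -0.0006] n>= 2.926592850798367
```

View pics/w6.png

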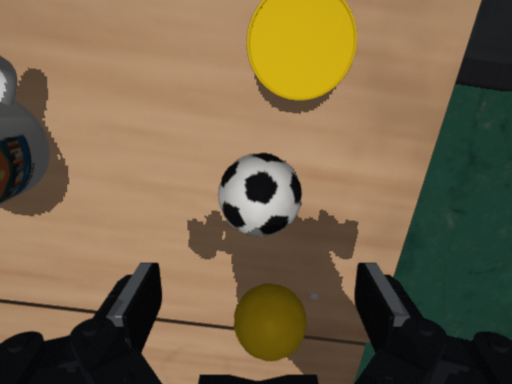

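The football is centred at (260,195), clear of the yellow drum (302,45) and yellow ball (270,322).

```bash
python3 -m pendant '{"translation":[[0.001,0.001,0.03],[0.001,0.001,0.07],[0.001,0.001,0.1],[0.001,0.001,0.13],[0.001,0.001,0.15],[0.001,0.001,0.157],[0.001,0.001,0.157],[0.001,0.001,0.157],[0.001,0.001,0.157],[0.001,0.001,0.157],[0.001,0.001,0.157],[0.001,0.001,0.157],[0.001,0.001,0.157],[0.001,0.001,0.157],[0.001,0.001,0.157]],"delta_rot":[[0,0,0],[0,0,0],[0,0,0],[0,0,0],[0,0,0],[0,0,0],[0,0,0],[0,0,0],[0,0,0],[0,0,0],[0,0,0],[0,0,0],[0,0,0],[0,0,0],[0,0,0]],"fingers":[1,1,1,1,1,1,1,1,0.5,0.5,0.5,0.5,0.5,0.5,0.5]}' 20
python3 go.py .4877 .3197 .2 8.4
```

```text
time_s: 15.03
ee_pos: [0.4873, 0.3197, 0.006]
eef_rot: [0.757, -0.653, 0.0, -0.001]
contact_force: [-1.2, -1.4, 5.3]
finger_gap: 0.06
grip_force: 20.6
t [-0.0002, -0.0012, -0.2425] r [-0.0008, 0.0005, -0.0] n>= 4.6526790304087156
```

```bash
python3 -m pendant '{"translation":[[0,0,-0.01],[0,0,-0.03],[0,0,-0.06],[0,0,-0.1],[0,0,-0.14],[0,0,-0.18],[0,0,-0.22],[0,0,-0.2425],[0,0,-0.2425],[0,0,-0.2425]],"delta_rot":[[0,0,0],[0,0,0],[0,0,0],[0,0,0],[0,0,0],[0,0,0],[0,0,0],[0,0,0],[0,0,0],[0,0,0]],"fingers":[0.5,0.5,0.5,0.5,0.5,0.5,0.5,0.5,0.5,0.5]}'
python3 go.py .627 -.0715 .2 8.4
```

```text
time_s: 15.87
ee_pos: [0.4867, 0.3195, 0.2001]
eef_rot: [0.757, -0.654, -0.0, -0.002]
contact_force: [0.1, 0.8, 0.0]
finger_gap: 0.0601
grip_force: 21.8
t [0.5091, -0.1023, -0.0009] r [-0.0009, 0.0008, -0.0002] n>= 9.961971279770903
```

```bash
python3 -m pendant '{"translation":[[0.02,-0.004,0],[0.06,-0.012,0],[0.1,-0.02,0],[0.14,-0.028,0],[0.18,-0.036,0],[0.22,-0.044,0],[0.26,-0.052,0],[0.3,-0.06,0],[0.34,-0.068,0],[0.38,-0.076,0],[0.42,-0.084,0],[0.46,-0.092,0],[0.49,-0.098,0],[0.509,-0.102,0],[0.509,-0.102,0],[0.509,-0.102,0],[0.509,-0.102,0],[0.509,-0.102,0]],"delta_rot":[[0,0,0],[0,0,0],[0,0,0],[0,0,0],[0,0,0],[0,0,0],[0,0,0],[0,0,0],[0,0,0],[0,0,0],[0,0,0],[0,0,0],[0,0,0],[0,0,0],[0,0,0],[0,0,0],[0,0,0],[0,0,0]],"fingers":[0.5,0.5,0.5,0.5,0.5,0.5,0.5,0.5,0.5,0.5,0.5,0.5,0.5,0.5,0.5,0.5,0.5,0.5]}'
python3 - <<'E'
from h import *;from bench import arm
np.set_printoptions(precision=4,suppress=True)
o=arm.observe();f=arm.grab_frame('wrist');C=cloud(f,f['tool_from_camera'])
q=C.reshape(-1,3);q=q[(np.abs(q[:,0])<.035)&(np.abs(q[:,1])<.024)&(q[:,2]>-.07)&(q[:,2]<.0)]
print(len(q),'ball tool',sphere(q),sphere(q,.030))
P=cloud(f,wristpose(f,o));print('ring',disc(sel(P,(.627,-.071),.05,.073,.085)))
cv2.imwrite('pics/w7.png',f['image'][:,:,::-1])
E
python3 go.py .627 -.0715 .09 8.4
```

```text
time_s: 17.37
ee_pos: [0.626, -0.071, 0.1978]
eef_rot: [0.757, -0.653, -0.0, 0.0]
contact_force: [-0.5, 0.5, -0.7]
finger_gap: 0.06
grip_force: 21.8
18496 ball tool [ 0.0293 -0.0001 -0.0661] [ 0.0286 -0.0001 -0.0651]
ring (array([ 0.6275, -0.0717]), 0.02999849244952202, array([ 0.6278, -0.0737]))
t [0.0009, -0.001, 0.135] r [0.0001, 0.0001, 0.0002] n>= 2.5892769599374685
```

```bash
python3 - <<'E'
from h import *;from bench import arm
np.set_printoptions(precision=4,suppress=True)
o=arm.observe();f=arm.grab_frame('wrist');P=cloud(f,wristpose(f,o))
q=sel(P,(.627,-.0715),.045,.19,.27);C=(q-o['ee_pos'])
q=q[np.abs(C[:,0])<.023]
for r in(.031,.030):
  c=sphere(q,r);print(len(q),c,c-o['ee_pos'],np.abs(np.linalg.norm(q-c,axis=1)-r).mean())
E
```

```text
18112 [ 0.6265 -0.0724  0.2212] [ 0.0004 -0.0015  0.0232] 0.0006914689579268497
18112 [ 0.6266 -0.0731  0.2222] [ 0.0004 -0.0022  0.0242] 0.0007379403562385371
```

```bash
python3 -m pendant '{"translation":[[0,-0.001,0.02],[0,-0.001,0.05],[0,-0.001,0.08],[0,-0.001,0.11],[0,-0.001,0.13],[0,-0.001,0.135],[0,-0.001,0.135],[0,-0.001,0.135],[0,-0.001,0.135],[0,-0.001,0.135]],"delta_rot":[[0,0,0],[0,0,0],[0,0,0],[0,0,0],[0,0,0],[0,0,0],[0,0,0],[0,0,0],[0,0,0],[0,0,0]],"fingers":[0.5,0.5,0.5,0.5,0.5,0.5,0.5,0.5,0.5,0.5]}'
python3 go.py .627 -.0705 .0765 8.4
```

```text
time_s: 18.3
ee_pos: [0.6282, -0.0717, 0.0918]
eef_rot: [0.757, -0.654, 0.001, -0.001]
contact_force: [-0.4, -0.0, -0.1]
finger_gap: 0.0599
grip_force: 21.9
t [-0.0017, 0.0013, 0.0191] r [-0.0009, -0.0001, -0.0001] n>= 0.3679129097041115
```

```bash
python3 -m pendant '{"translation":[[-0.0015,0.001,0.006],[-0.0015,0.001,0.012],[-0.0015,0.001,0.018],[-0.0015,0.001,0.019],[-0.0015,0.001,0.019],[-0.0015,0.001,0.019]],"delta_rot":[[0,0,0],[0,0,0],[0,0,0],[0,0,0],[0,0,0],[0,0,0]],"fingers":[0.5,0.5,0.5,0.5,0.5,0.5]}'
python3 go.py .627 -.0705 .0765 8.4
```

```text
time_s: 18.8
ee_pos: [0.6265, -0.0707, 0.0751]
eef_rot: [0.757, -0.654, 0.0, -0.0]
contact_force: [-0.9, 1.2, 3.5]
finger_gap: 0.0604
grip_force: 22.1
t [-0.0001, -0.0007, -0.0017] r [-0.0002, -0.0, -0.0001] n>= 0.0352325324164664
```

```bash
python3 -m pendant '{"translation":[[0,-0.0005,0],[0,-0.0005,0],[0,-0.0005,0],[0,-0.0005,0],[0,-0.0005,-0.02],[0,-0.0005,-0.05],[0,-0.0005,-0.1],[0,-0.0005,-0.15],[0,-0.0005,-0.18],[0,-0.0005,-0.18],[0,-0.0005,-0.18]],"delta_rot":[[0,0,0],[0,0,0],[0,0,0],[0,0,0],[0,0,0],[0,0,0],[0,0,0],[0,0,0],[0,0,0],[0,0,0],[0,0,0]],"fingers":[0.9,0.9,0.9,0.9,0.9,0.9,0.9,0.9,0.9,0.9,0.9]}'
python3 - <<'E'
from h import *;from bench import arm
np.set_printoptions(precision=4,suppress=True)
o=arm.observe();f=arm.grab_frame('wrist');P=cloud(f,wristpose(f,o))
print('ball2',sphere(sel(P,(.627,-.071),.035,.085,.14)))
s=arm.grab_frame('scene');S=cloud(s)
print('ball2S',sphere(sel(S,(.627,-.071),.045,.085,.14)),'ball1S',sphere(sel(S,(.60,.103),.045,.085,.14)))
q=sel(S,(.613,.016),.05,.102,.14);print('grip',cv2.minAreaRect((q[:,:2]*1000).astype(np.float32)),np.percentile(q,[1,99],axis=0))
q=sel(P,(.613,.016),.05,.102,.14);print('gripW',len(q),cv2.minAreaRect((q[:,:2]*1000).astype(np.float32)))
cv2.imwrite('pics/s8.png',cv2.resize(s['image'][130:280,190:390,::-1],(800,600)))
E
python3 go.py .613 .0155 .22 8.4
```

```text
time_s: 19.72
ee_pos: [0.6275, -0.0706, 0.2207]
eef_rot: [0.757, -0.654, 0.001, -0.001]
contact_force: [-0.2, 0.4, -0.6]
finger_gap: 0.0768
grip_force: 0.0
ball2 [ 0.6273 -0.0718  0.0987]
ball2S [ 0.6275 -0.0697  0.0988] ball1S [0.6022 0.1034 0.0997]
grip ((612.446533203125, 13.856027603149414), (19.082366943359375, 46.521976470947266), 3.6257026195526123) [[ 0.6028 -0.0078  0.103 ]
 [ 0.622   0.0358  0.1358]]
gripW 1451 ((615.4293823242188, 13.4329833984375), (19.73475456237793, 45.48702621459961), 7.791660785675049)
t [-0.1088, 0.0006, -0.0028] r [0.0006, 0.0002, -0.0002] n>= 2.0872165009949195
```

View pics/s8.png

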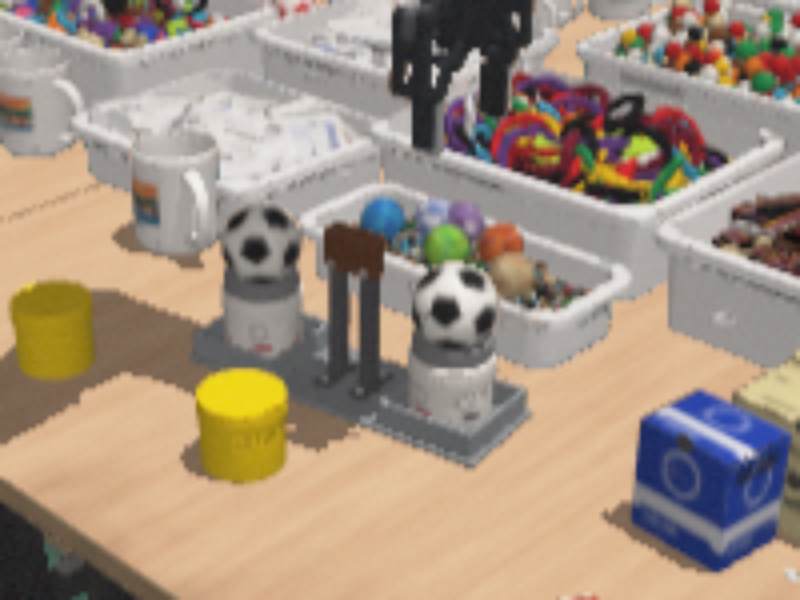

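The scene crop shows both sets finished, with balls at (260,245) and (455,305) and the grip at (353,250).

```bash
python3 -m pendant '{"translation":[[-0.03,0,0],[-0.07,0,0],[-0.109,-0.0005,0],[-0.109,-0.0005,0],[-0.109,-0.0005,0],[-0.109,-0.0005,0],[-0.109,-0.0005,0]],"delta_rot":[[0,0,0],[0,0,0],[0,0,0],[0,0,0],[0,0,0],[0,0,0],[0,0,0]],"fingers":[0.7,0.7,0.7,0.7,0.7,0.7,0.7]}' 80
python3 - <<'E'
from h import *;from bench import arm
np.set_printoptions(precision=4,suppress=True)
o=arm.observe();f=arm.grab_frame('wrist');P=cloud(f,wristpose(f,o))
q=sel(P,(.614,.016),.04,.126,.14);print('gripW',len(q),cv2.minAreaRect((q[:,:2]*1000).astype(np.float32)))
E
python3 go.py .614 .016 .098 8.3
```

```text
time_s: 20.4
ee_pos: [0.6141, 0.0149, 0.218]
eef_rot: [0.757, -0.654, -0.0, 0.001]
contact_force: [-0.1, 0.1, 0.3]
finger_gap: 0.0594
grip_force: 0.0
gripW 1505 ((614.7944946289062, 14.026481628417969), (17.74042510986328, 45.598533630371094), 7.812466144561768)
t [-0.0016, -0.0001, 0.1503] r [0.0004, -0.0001, 0.0001] n>= 2.8832470562451444
```

```bash
python3 -m pendant '{"translation":[[-0.0005,-0.0005,0.03],[-0.0005,-0.0005,0.06],[-0.0005,-0.0005,0.09],[-0.0005,-0.0005,0.12],[-0.0005,-0.0005,0.14],[-0.0005,-0.0005,0.15],[-0.0005,-0.0005,0.15],[-0.0005,-0.0005,0.15],[-0.0005,-0.0005,0.15],[-0.0005,-0.0005,0.15]],"delta_rot":[[0,0,0],[0,0,0],[0,0,0],[0,0,0],[0,0,0],[0,0,0],[0,0,0],[0,0,0],[0,0,0],[0,0,0]],"fingers":[0.7,0.7,0.7,0.7,0.7,0.7,0.7,0.7,0.7,0.7]}'
python3 go.py .6145 .0155 .098 8.3
```

```text
time_s: 21.28
ee_pos: [0.6157, 0.0161, 0.1005]
eef_rot: [0.757, -0.654, 0.001, -0.001]
contact_force: [0.7, -0.2, 0.4]
finger_gap: 0.0598
grip_force: 0.0
t [0.0005, 0.0016, 0.0031] r [-0.0009, -0.0, 0.0004] n>= 0.06711343046738212
```

```bash
python3 -m pendant '{"translation":[[0,0.001,0.002],[0,0.001,0.002],[0,0.001,0.002],[0,0.001,0.002],[0,0.001,0.002],[0,0.001,0.002],[0,0.001,0.002],[0,0.001,0.002],[0,0.001,0.002],[0,0.001,0.002],[0,0.001,0.002],[0,0.001,0.002],[0,0.001,0.002],[0,0.001,0.002]],"delta_rot":[[0,0,0],[0,0,0],[0,0,0],[0,0,0],[0,0,0],[0,0,0],[0,0,0],[0,0,0],[0,0,0],[0,0,0],[0,0,0],[0,0,0],[0,0,0],[0,0,0]],"fingers":[0.6,0.5,0.42,0.36,0.32,0.28,0.25,0.22,0.2,0.18,0.15,0.12,0.1,0.1]}' 80
python3 go.py .6145 .0155 .198 8.3
```

```text
time_s: 22.45
ee_pos: [0.614, 0.016, 0.0974]
eef_rot: [0.757, -0.654, 0.0, -0.0]
contact_force: [-0.6, -0.8, 1.4]
finger_gap: 0.0173
grip_force: 77.9
t [0.0007, -0.0005, -0.1257] r [-0.0001, -0.0, 0.0004] n>= 2.4116541826706483
```

Gripped. I'll lift slowly along a smooth ramp.

```bash
python3 -m pendant '{"translation":[[0,0,-0.001],[0,0,-0.003],[0,0,-0.006],[0,0,-0.01],[0,0,-0.015],[0,0,-0.021],[0,0,-0.028],[0,0,-0.036],[0,0,-0.044],[0,0,-0.052],[0,0,-0.06],[0,0,-0.068],[0,0,-0.076],[0,0,-0.084],[0,0,-0.092],[0,0,-0.1],[0,0,-0.107],[0,0,-0.113],[0,0,-0.118],[0,0,-0.122]],"delta_rot":[[0,0,0],[0,0,0],[0,0,0],[0,0,0],[0,0,0],[0,0,0],[0,0,0],[0,0,0],[0,0,0],[0,0,0],[0,0,0],[0,0,0],[0,0,0],[0,0,0],[0,0,0],[0,0,0],[0,0,0],[0,0,0],[0,0,0],[0,0,0]],"fingers":[0.1,0.1,0.1,0.1,0.1,0.1,0.1,0.1,0.1,0.1,0.1,0.1,0.1,0.1,0.1,0.1,0.1,0.1,0.1,0.1]}'
python3 -m pendant '{"translation":[[0,0,-0.002],[0,0,-0.003],[0,0,-0.003],[0,0,-0.003],[0,0,-0.003],[0,0,-0.003],[0,0,-0.003],[0,0,-0.003],[0,0,-0.003],[0,0,-0.003],[0,0,-0.003],[0,0,-0.003]],"delta_rot":[[0,0,0],[0,0,0],[0,0,0],[0,0,0],[0,0,0],[0,0,0],[0,0,0],[0,0,0],[0,0,0],[0,0,0],[0,0,0],[0,0,0]],"fingers":[0.1,0.1,0.1,0.1,0.1,0.1,0.1,0.1,0.1,0.1,0.1,0.1]}'
python3 - <<'E'
from h import *;from bench import arm
np.set_printoptions(precision=4,suppress=True)
s=arm.grab_frame('scene');S=cloud(s);print(arm.observe()['dq'])
print('ball2',sphere(sel(S,(.627,-.071),.045,.185,.24)),'ball1',sphere(sel(S,(.60,.103),.045,.185,.24)))
print('ring2',disc(sel(S,(.627,-.071),.05,.162,.178)),'ring1',disc(sel(S,(.602,.103),.05,.162,.178)))
cv2.imwrite('pics/s9.png',cv2.resize(s['image'][70:280,150:430,::-1],(800,600)))
E
```

```text
time_s: 24.12
ee_pos: [0.614, 0.016, 0.1953]
eef_rot: [0.757, -0.654, 0.0, -0.0]
contact_force: [-0.2, -0.1, -6.5]
finger_gap: 0.0169
grip_force: 78.1
time_s: 25.12
ee_pos: [0.6139, 0.016, 0.1973]
eef_rot: [0.757, -0.654, -0.0, -0.0]
contact_force: [-0.4, 0.6, -5.9]
finger_gap: 0.0171
grip_force: 78.1
[ 0.0011  0.0007 -0.0009  0.0018  0.0002  0.0004]
ball2 [ 0.6274 -0.0698  0.1985] ball1 [0.6026 0.1036 0.1991]
ring2 (array([ 0.6243, -0.0712]), 0.030981987714767456, array([ 0.6118, -0.0827])) ring1 (array([0.598 , 0.1002]), 0.030668163672089577, array([0.5879, 0.0888]))
```

View pics/s9.png

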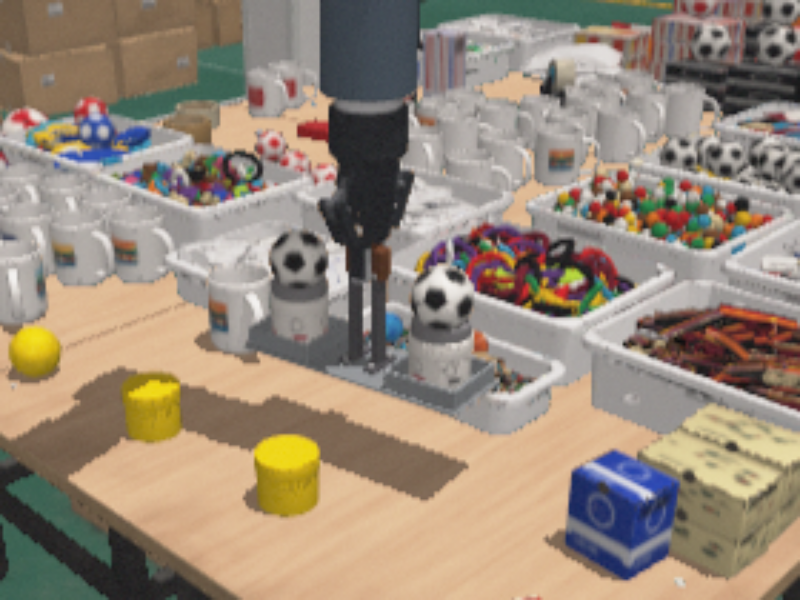

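The caddy hangs level and at rest about 10 cm up, with both sets intact (balls at (300,258) and (443,295)).

```bash
python3 -c "
from bench import arm;print(arm.sign_off())"
```

```text
the job is handed in; nothing more can be done
None
```

The job is handed in: the drum, ring and ball are stacked in the empty pocket, and the arm is holding the caddy level and at rest about 10 cm above the table with both sets intact, after about 25 s of the 72 s allowed; the sign-off returned no verdict.

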